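# Find the heavy side of a scroll-saw flywheel by feel and hold it down

## Task

The flywheel on the green truing stand has a counterweight hidden somewhere between its cover plates, and the crankpin has to go opposite it. Its new seals are too stiff for it to roll all the way down by itself, so turn the wheel by its rim, feel where the heavy side is, bring the heavy side straight down, and keep it there: finish with the wheel still and your fingers gripping the rim, so that I can mark the top. Leave the other things on the bench where they are.

Things in the scene. Friction and masses are not known exactly. Their poses are not given: they have to be found in the camera images.
- stand: Green cast truing stand, fixed. Base plate 170 x 170 x 18 mm; origin at the centre of its underside; z up, y along the wheel's axle, x across it (the wheel turns in the x-z plane). Two uprights 46 mm wide (x) at y = -57 and +57 mm carry black bearing blocks of radius 23 mm on the axle, 45 to 69 mm from the middle. Above 165 mm only the wheel stands up.
- axle (a point): Centre of the flywheel, 140 mm above the bench, axes as the stand's. The wheel is a plain disc, radius 105 mm, 36 mm wide (y -18 to +18 mm), top 245 mm above the bench: aluminium, blue-grey covers, its flat sides smooth from 70 to 105 mm radius, where it can be pinched across its width. Without the counterweight it is balanced.
- flywheel (a joint): Turning angle in rad, no stops, counts past a full turn: 0 with the chalk mark straight up, growing as the wheel's top goes to the stand's +x. New, stiff seals drag with 0.36 N m either way (plus 0.09 N m per rad/s): let go with its heavy side well out to one side, the wheel rolls slowly downhill (2 to 4 s) and stops 53 to 67 degrees short of heavy side down; within that same angle of bottom or top it stays as left.
- chalk (a point): Old yellow chalk line, 7 mm wide, across the rim; this point lies on the rim 105 mm from the axle, z axis outward. It does not show the heavy side: a hidden counterweight of 0.55 to 0.64 kg sits 72 mm from the axle, fixed in the wheel at an unknown angle to the chalk, and pulls with 0.39 to 0.45 N m when level with the axle.
- spanner: Steel spanner 170 mm long lying beside the stand (+y side); leave it alone.
- driver: Screwdriver 190 mm long lying beside the stand (-y side); leave it alone.
- glue: White glue bottle, 62 mm across, 150 mm tall, orange cap, standing; origin at its foot; leave it alone.
- tape: Roll of yellow tape, 96 mm across, 24 mm high, lying flat; leave it alone.
- sanding_block: Cork sanding block 110 x 65 x 40 mm; leave it alone.
- spare_wheel: Spare flywheel lying flat on the bench, 210 mm across, 36 mm high; not the one to work on; leave it alone.
Things that resemble listed ones, but are neither listed nor needed, are in the scene too. Leave any red look-alike of the stand alone.

How it is judged (in metres and radians):
On the way:
1. the wheel has been taken by the rim and turned: the chalk mark is more than 30 mm from where it began while fingers grip the wheel (distance of chalk from where it was at the start of the episode above 0.03 m and contact force between the fingers and flywheel_c0 above 2 N), for 0.2 s.
At the end, for the whole second after the job is handed in: The counterweight hangs straight below the axle within 0.25 rad (14 degrees) either way, the wheel is still (under 0.1 rad/s), and the fingers grip it with more than 2 N (z of counterweight_c0 in the frame of axle below -0.05 m and x of counterweight_c0 in the frame of axle between -0.0178 and 0.0178 m and contact force between the fingers and flywheel_c0 above 2 N and velocity of joint flywheel between -0.1 and 0.1 rad/s); the arm keeps its last pose, push and grip.
It fails at once if any of the other things on the bench is moved by more than 20 mm (distance of any of spanner, driver, glue, tape, sanding_block, spare_wheel from where it was at the start of the episode above 0.02 m).
It also fails if it takes over 72 s, if anything falls off the work surface, if the arm or the gripper's body presses on something with over 40 N, if the wrist force passes 120 N, or if a joint passes its speed limit or range.

## Robot

A 7-joint arm with a two-finger parallel gripper is mounted at the origin on the work surface. World frame = base frame: x ahead of the robot, y to its left, z up, the work surface at z = 0. Lengths are in m, angles in degrees, forces in N, time in s.
With the tool pointing down it reaches from about 0.4 to 0.9 m from the base axis. Payload 5.5 kg.
Tool frame: the origin (TCP) lies midway between the tips of the shut fingers; the grasp point (between the pads) lies 19 mm behind it; z points along the fingers, y is the direction in which the jaws open and shut (so a half turn about z gives the same grasp; the last joint's range is limited). The gripper opens to 85 mm and grips with 20 to 120 N. Pads are 22 mm wide; open, the fingers measure 114 mm over their backs; the gripper's body (76 mm by 85 mm) begins 54 mm behind the grasp point. The pads swing forward as they close: fully open they stand 13 mm farther back than shut.
Start: joints at [-51.039, 28.699, -24.465, 88.831, 12.651, 65.22, -12.049], TCP at [0.263, 0.594, 0.231] pointing down, gripper open.
Joint ranges: [-164.97, 164.97], [-17.58, 116.51], [-87.97, 89.64], [11.32, 138.91], [-80.73, 260.73], [10.89, 115.49], [-147.41, 147.41]. Speed limits (degrees/s): [147.25, 147.25, 180, 180, 180, 180, 180].

## Interface

Orientations are given as a 3x3 rotation matrix whose columns are the frame's x, y, z axes.
In Python, from plant import ctrl gives the robot as it stands.
- The arm moves only by the shell command python3 -m inch 'ROWS' [FORCE]. ROWS is JSON, a list of rows, each a list of 3 entries, a list of its own where there are three numbers: the finger opening in mm, from 0 to 85.4, then the shift along the tool's x, y, z in mm, then the turn, a rotation vector about the tool's x, y, z in degrees. A call has 1 to 20 rows; each row shifts and turns the commanded pose from where the row before left it, along the tool's axes as they then stand; what a row does not reach is not made up. A row lasts 1/8 s, in which the tool goes at most 62.5 mm and 10.7 degrees, less where a joint would pass 70% of its speed; a pose out of reach is approached as far as the arm can. A call is refused whole if a number of a shift passes 62.5 or a number of a turn 10.7, either way. A call with a gripper value outside its range is refused whole. The fingers move at their own pace and stop on an object; FORCE is the grip in N (left out, the last holds). Time passes only in rows, so rows that do not move let the fingers close. It gives the time, the measured TCP pose, the force and the opening at its end, in the units of the state.
- ctrl.get_obs(): the state, without advancing time (a new reading comes with each control period).
- ctrl.get_image(name): name is "scene" or "top"; returns the picture (400x640x3 uint8, red, green, blue); there is no depth.
- ctrl.camera_model(name): a dict with "vertical_fov" (degrees; the focal length in pixels is half the picture's height over the tangent of half this angle, whatever the lens; pixels are square), "cx", "cy" (the principal point, pixels), "T" (4x4, takes a point from camera to world coordinates). Camera axes: x right, y up, looking along -z (the intrinsics and any distortion apply to the point x, -y, -z); pixel columns grow to the right and rows downward; lengths in m; the calibration is good to about 2 mm. A picture is of the moment at which its call begins. camera_model takes no time and is no camera call.
- ctrl.hand_in(): hands the job in, once; it reports no verdict.
The state is a dict: "clock": time; "q": joint angles; "qd": joint speeds; "tau": joint torques, N m; "ee_pos": TCP position; "eef_rot": TCP orientation; "ft_force": force on the tool from outside, world axes, zero at the start; "moment": the same for the moment, N m; "opening": finger opening in m.
Only numpy, scipy, OpenCV 4.12 (cv2) and the standard library are available. Lean on these libraries where they do the work, as an engineer would, in place of code of your own. Each camera call takes 0.05 s, during which the arm holds its last target.

## Working session

There is one attempt and no reset: what is moved stays moved. The work goes in short steps, Python scripts to look and compute and a shell command to move; the robot and the scene stay as the last step left them, time stands still between calls to the robot, and variables do not carry over. Pictures are saved under pics/ and viewed, and the job is handed in when it is done.

```bash
mkdir -p pics; ls; python3 - <<'E'
from plant import ctrl
import cv2,numpy as np
o=ctrl.get_obs()
for k,v in o.items(): print(k,np.round(v,4).tolist())
for n in("scene","top"):
    im=ctrl.get_image(n); cv2.imwrite(f"pics/{n}0.png",im[:,:,::-1]); m=ctrl.camera_model(n); print({k:(np.round(v,4).tolist() if not isinstance(v,str) else v) for k,v in m.items()})
E
```

```text
pics
clock 0.0
q [-51.0423, 28.7532, -24.452, 88.8917, 12.6508, 65.22, -12.0489]
qd [-0.0152, -0.0656, 0.0103, 0.0636, -0.0111, -0.0691, 0.0697]
tau [-0.0011, -56.95, -5.817, -28.0934, 0.0104, 0.0119, -0.0]
ee_pos [0.2629, 0.5937, 0.2303]
eef_rot [[-0.9144, 0.4047, -0.0008], [0.4047, 0.9144, -0.0018], [0.0001, -0.0019, -1.0]]
ft_force [0.3626, -0.3745, -0.5214]
moment [-0.0072, -0.0384, 0.0574]
opening 0.0851
{'vertical_fov': 43.7347, 'cx': 310.6371, 'cy': 192.1752, 'T': [[-0.4834, -0.6187, 0.6193, 1.4347], [0.8752, -0.3271, 0.3563, 0.5237], [-0.0179, 0.7143, 0.6996, 1.234], [0.0, 0.0, 0.0, 1.0]]}
{'vertical_fov': 54.6502, 'cx': 319.9968, 'cy': 196.8856, 'T': [[-0.0221, 0.9982, -0.0554, 0.4152], [-0.9995, -0.0209, 0.0227, 0.0023], [0.0215, 0.0558, 0.9982, 1.2333], [0.0, 0.0, 0.0, 1.0]]}
```

View pics/scene0.png

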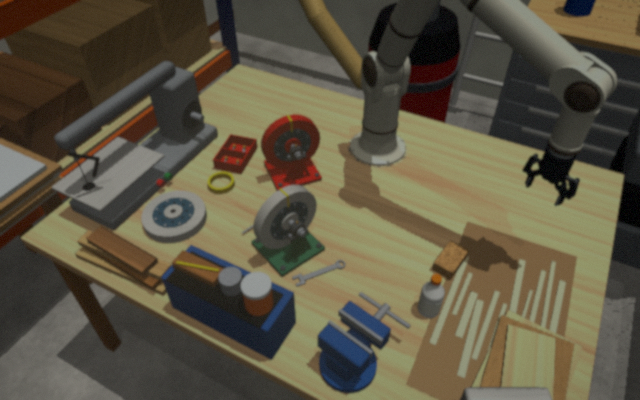

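View pics/top0.png

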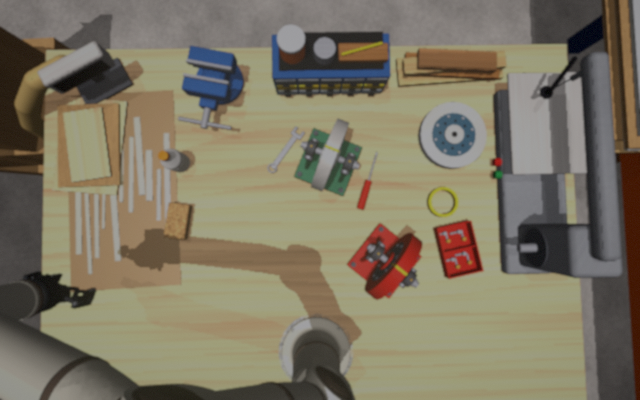

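```bash
python3 - <<'E'
import cv2
a=cv2.imread("pics/scene0.png")[170:290,220:370];cv2.imwrite("pics/s0c.png",cv2.resize(a,None,fx=5,fy=5,interpolation=cv2.INTER_CUBIC))
a=cv2.imread("pics/top0.png")[100:220,260:400];cv2.imwrite("pics/t0c.png",cv2.resize(a,None,fx=5,fy=5,interpolation=cv2.INTER_CUBIC))
E
```

```text
(no output)
```

View pics/s0c.png

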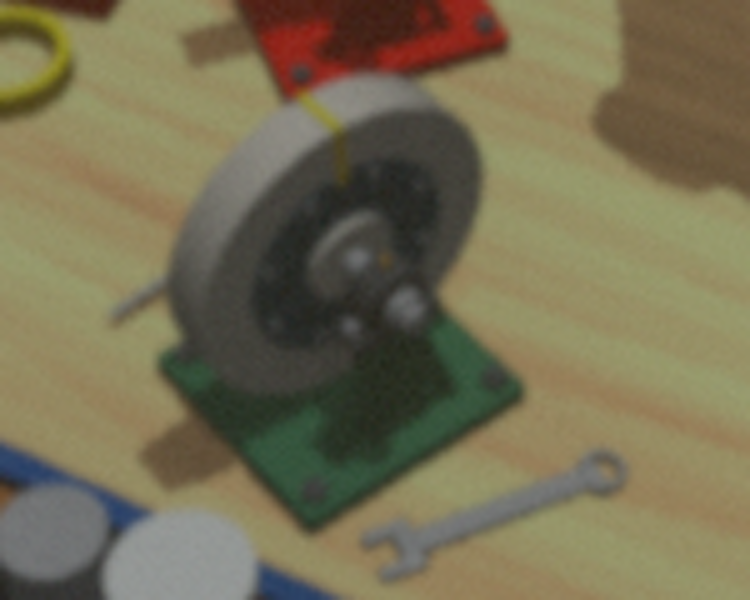

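View pics/t0c.png

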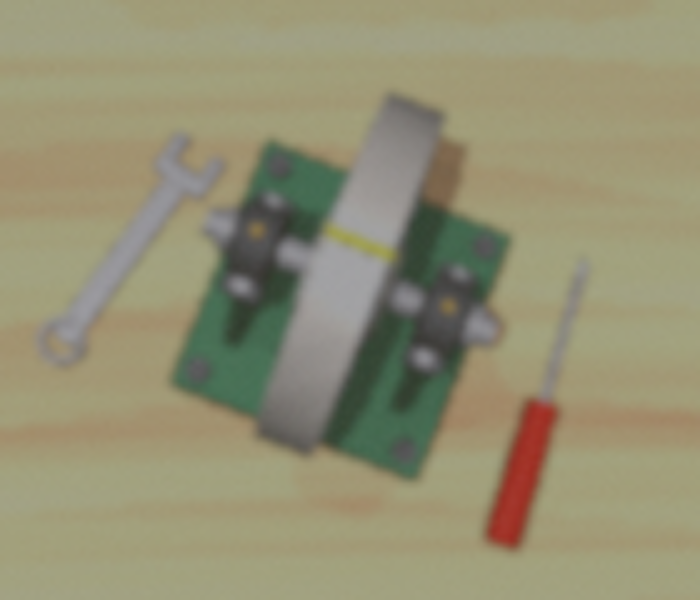

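```bash
cat > h.py <<'E'
import numpy as np
from plant import ctrl
def ray(n,u,v):
    m=ctrl.camera_model(n);T=np.array(m["T"]);f=200/np.tan(np.radians(m["vertical_fov"]/2))
    d=T[:3,:3]@np.array([(u-m["cx"])/f,-(v-m["cy"])/f,-1]);return T[:3,3],d
def onz(n,u,v,z):
    p,d=ray(n,u,v);return p+d*(z-p[2])/d[2]
def proj(n,P):
    m=ctrl.camera_model(n);T=np.array(m["T"]);f=200/np.tan(np.radians(m["vertical_fov"]/2))
    c=T[:3,:3].T@(np.array(P)-T[:3,3]);return m["cx"]-f*c[0]/c[2],m["cy"]+f*c[1]/c[2]
E
python3 - <<'E'
from h import *
t=[(270,140),(512,237),(415,478),(172,383)]
P=np.array([onz("top",260+u/5,100+v/5,.018) for u,v in t]);print(P.round(4),P.mean(0),[np.linalg.norm(P[i]-P[i-1]) for i in range(4)])
y=(P[0]+P[3]-P[1]-P[2]);x=(P[0]+P[1]-P[2]-P[3]);print(np.degrees(np.arctan2(y[1],y[0]))-90,np.degrees(np.arctan2(x[1],x[0])))
# scene corners: left(160,360)? bottom(310,525), right(522,390)
for u,v in[(160,360),(310,522),(522,390)]: print(onz("scene",220+u/5,170+v/5,.018).round(4))
for u,v in[(330,232),(395,257),(362,244)]: print("chalk",onz("top",260+u/5,100+v/5,.244).round(4))
# wheel end edges
for u,v in [(390,95),(442,115),(258,435),(310,455)]: print("rim",onz("top",260+u/5,100+v/5,.14).round(4))
# other things
print("spanner",onz("top",260+60/5,100+340/5,.005),onz("top",260+190/5,100+160/5,.005));print("driver",onz("top",260+583/5,100+262/5,.01),onz("top",260+505/5,100+545/5,.01))
E
```

```text
[[ 0.7021 -0.0111  0.018 ]
 [ 0.6372 -0.1635  0.018 ]
 [ 0.4852 -0.0979  0.018 ]
 [ 0.5483  0.0539  0.018 ]] [ 0.59321239 -0.05463041  0.018     ] [np.float64(0.16697278570296975), np.float64(0.1655993449980623), np.float64(0.1655459750061246), np.float64(0.16438030937510512)]
-22.83647406305805 -23.127962641570928
[ 0.6431 -0.1509  0.018 ]
[ 0.7057 -0.0015  0.018 ]
[0.5566 0.0631 0.018 ]
chalk [ 0.6002 -0.0386  0.244 ]
chalk [ 0.5866 -0.0718  0.244 ]
chalk [ 0.5937 -0.0549  0.244 ]
rim [ 0.6982 -0.0791  0.14  ]
rim [ 0.6861 -0.1086  0.14  ]
rim [0.5044 0.0006 0.14  ]
rim [ 0.4925 -0.0286  0.14  ]
spanner [0.57866503 0.12517319 0.005     ] [0.69310062 0.04029113 0.005     ]
driver [ 0.62171279 -0.20959273  0.01      ] [ 0.44195726 -0.15453641  0.01      ]
```

```bash
cat > ov.py <<'E'
from h import *
import cv2
def ov(n,src,dst,c,yaw,box,k=5,chalk=None):
    im=cv2.imread(src);x0,y0,x1,y1=box;im=cv2.resize(im[y0:y1,x0:x1],None,fx=k,fy=k,interpolation=cv2.INTER_CUBIC)
    w=np.radians(yaw);R=np.array([[np.cos(w),-np.sin(w),0],[np.sin(w),np.cos(w),0],[0,0,1]])
    def L(pts,col):
        q=[proj(n,R@np.array(p)+np.array([c[0],c[1],0])) for p in pts]
        q=np.array([[(u-x0+.5)*k,(v-y0+.5)*k] for u,v in q]).round().astype(int);cv2.polylines(im,[q.reshape(-1,1,2)],False,col,1)
    L([(a*.085,b*.085,.018) for a,b in[(1,1),(1,-1),(-1,-1),(-1,1),(1,1)]],(0,0,255))
    for s,col in((.018,(255,0,255)),(-.018,(255,255,0))):
        L([(.105*np.sin(t),s,.14+.105*np.cos(t)) for t in np.linspace(0,2*np.pi,60)],col)
    if chalk is not None:
        L([(.105*np.sin(chalk),s,.14+.105*np.cos(chalk)) for s in(-.018,.018)],(0,255,0))
    cv2.imwrite(dst,im)
E
python3 - <<'E'
from ov import *
ov("scene","pics/scene0.png","pics/so1.png",(.594,-.0545),-23,(220,170,370,290),5,0)
ov("top","pics/top0.png","pics/to1.png",(.594,-.0545),-23,(260,100,400,220),5,0)
E
```

```text
(no output)
```

View pics/so1.png

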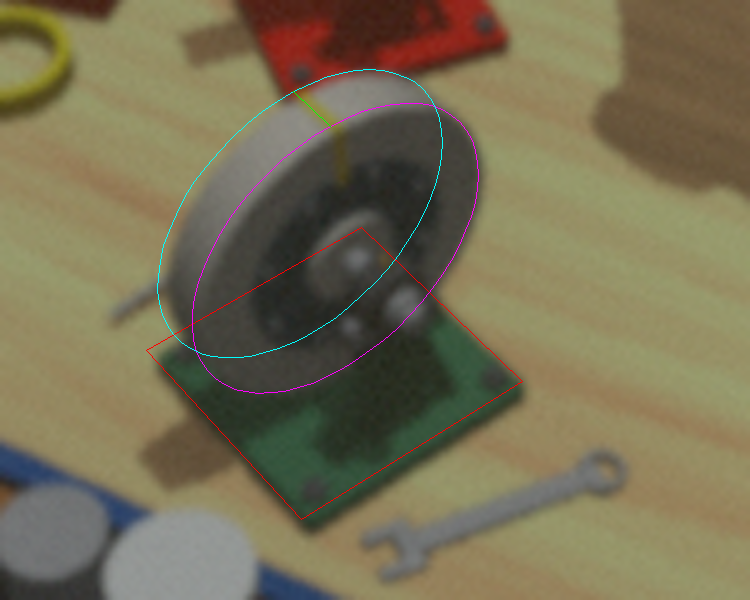

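View pics/to1.png

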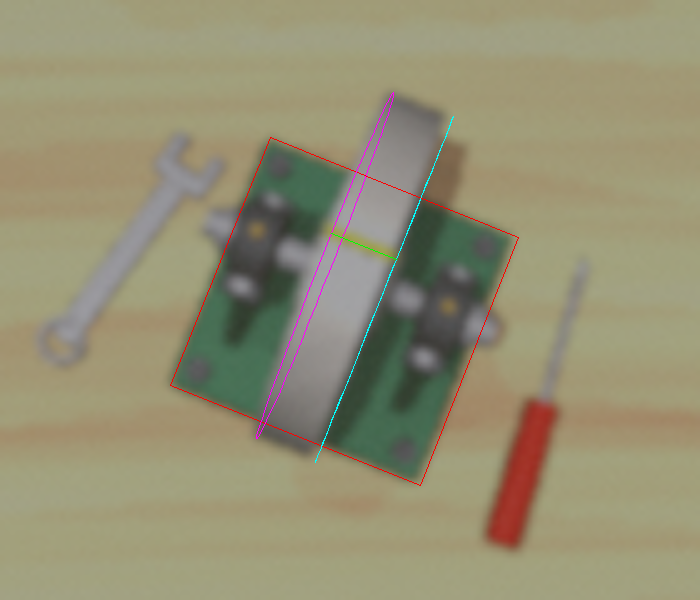

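```bash
python3 -m inch '[[85,[0,0,-45],[0,0,0]],[85,[-20,-16,-30],[0,0,0]],[85,[-32,-26,0],[0,0,0]],[85,[-32,-26,0],[0,0,0]],[85,[-32,-26,0],[0,0,0]],[85,[-32,-26,0],[0,0,0]],[85,[-32,-26,0],[0,0,0]],[85,[-32,-26,0],[0,0,0]],[85,[-32,-26,0],[0,0,0]],[85,[-32,-26,0],[0,0,0]],[85,[-32,-26,0],[0,0,0]],[85,[-32,-26,0],[0,0,0]],[85,[-32,-26,0],[0,0,0]],[85,[-32,-26,0],[0,0,0]],[85,[-32,-26,0],[0,0,0]],[85,[-32,-26,0],[0,0,0]],[85,[-32,-26,0],[0,0,0]],[85,[-32,-26,0],[0,0,0]]]' 60
```

```text
clock: 2.35
ee_pos: [0.5749, -0.0172, 0.3058]
eef_rot: [[-0.914, 0.405, -0.001], [0.405, 0.914, 0.0], [0.001, -0.0, -1.0]]
ft_force: [0.4, -0.0, -1.1]
opening: 0.0846
```

```bash
python3 -m inch '[[85,[0,0,0],[0,0,0]]]'; python3 - <<'E'
from h import *
o=ctrl.get_obs();R=np.array(o["eef_rot"]);d=np.array([.593,-.053,.208])-o["ee_pos"];print(R.T@d*1000)
import cv2
im=ctrl.get_image("scene");cv2.imwrite("pics/s1.png",cv2.resize(im[100:300,180:400,::-1],None,fx=3.4,fy=3,interpolation=2))
E
```

```text
clock: 2.48
ee_pos: [0.5752, -0.0206, 0.3054]
eef_rot: [[-0.912, 0.411, -0.001], [0.411, 0.912, -0.002], [0.0, -0.002, -1.0]]
ft_force: [-0.4, 0.9, -0.9]
opening: 0.0851
[-29.59759704 -22.02679194  97.47881112]
```

View pics/s1.png

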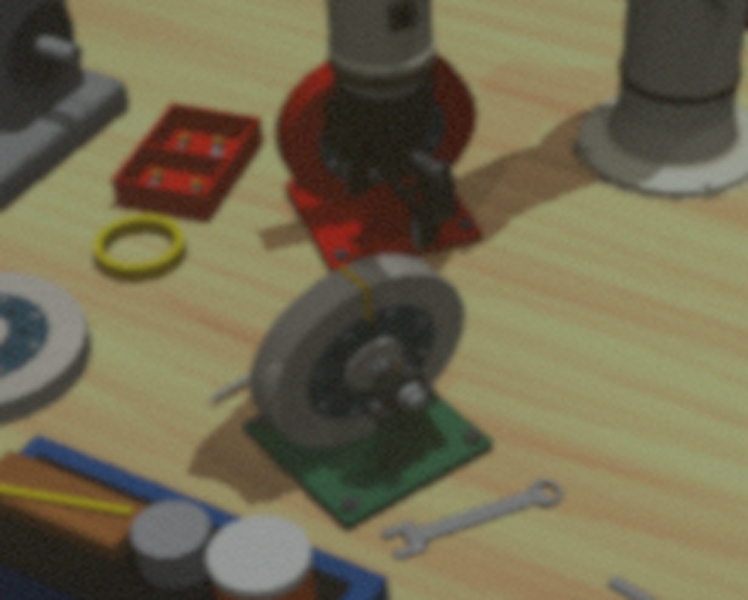

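```bash
python3 -m inch '[[85,[-15,-11,10],[0,0,0]],[85,[-15,-11,10],[0,0,0]],[85,[0,0,20],[0,0,0]],[85,[0,0,20],[0,0,0]],[85,[0,0,20],[0,0,0]],[85,[0,0,17],[0,0,0]],[85,[0,0,0],[0,0,0]]]'; python3 - <<'E'
from h import *
o=ctrl.get_obs();R=np.array(o["eef_rot"]);d=np.array([.593,-.053,.208])-o["ee_pos"];print(R.T@d*1000,np.round(o["ft_force"],2),np.round(o["moment"],3))
import cv2
im=ctrl.get_image("top");cv2.imwrite("pics/t2.png",cv2.resize(im[100:220,260:400,::-1],None,fx=5,fy=5,interpolation=2))
E
```

```text
clock: 3.4
ee_pos: [0.5921, -0.0485, 0.2073]
eef_rot: [[-0.914, 0.405, -0.004], [0.405, 0.914, 0.0], [0.003, -0.001, -1.0]]
ft_force: [1.0, -0.6, 0.1]
opening: 0.0853
[-2.64313564 -3.70281557 -0.72596097] [ 0.97 -0.59  0.11] [-0.005  0.011 -0.014]
```

View pics/t2.png

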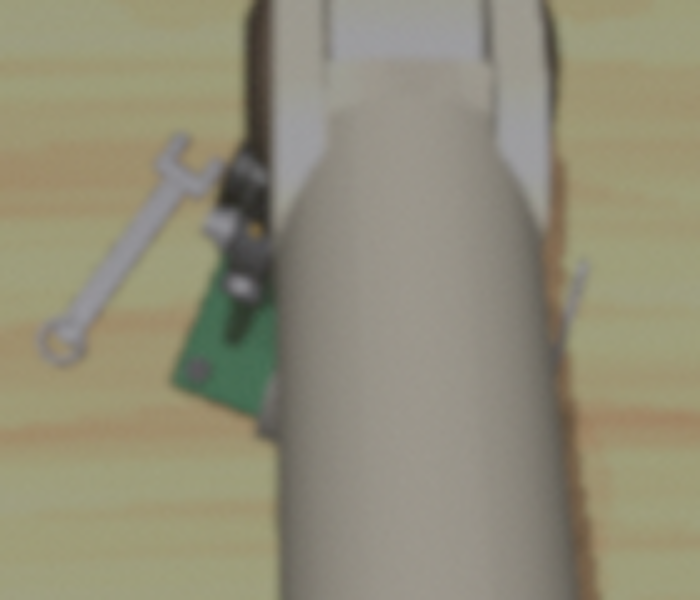

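```bash
python3 -m inch '[[60,[-2,-3,0],[0,0,0]],[45,[0,0,0],[0,0,0]],[38,[0,0,0],[0,0,0]],[20,[0,0,0],[0,0,0]],[20,[0,0,0],[0,0,0]],[20,[0,0,0],[0,0,0]]]' 60; python3 - <<'E'
from h import *
o=ctrl.get_obs();print(np.round(o["ee_pos"],4),np.round(o["ft_force"],2),np.round(o["moment"],3),o["opening"])
E
```

```text
clock: 4.2
ee_pos: [0.5946, -0.0513, 0.2103]
eef_rot: [[-0.915, 0.404, 0.002], [0.404, 0.915, 0.0], [-0.002, 0.001, -1.0]]
ft_force: [0.6, 0.8, 5.6]
opening: 0.0352
[ 0.5946 -0.0513  0.2103] [0.64 0.77 5.63] [ 0.405 -0.05   0.548] 0.03524989968502603
```

```bash
cat > o.py <<'E'
from h import *
# axle frame
yaw=np.radians(-23.3);S=np.array([[np.cos(yaw),-np.sin(yaw),0],[np.sin(yaw),np.cos(yaw),0],[0,0,1]]);A=np.array([.593,-.053,.14])
o=ctrl.get_obs();R=np.array(o["eef_rot"]);p=S.T@(np.array(o["ee_pos"])-A);f=S.T@np.array(o["ft_force"]);m=S.T@np.array(o["moment"])
z=-(S.T@R[:,2]);th=np.degrees(np.arctan2(z[0],z[2]));pos=np.degrees(np.arctan2(p[0],p[2]))
g=p+.019*z
t=-np.cross(p,f)[1]; tg=-np.cross(g,f)[1]
print("clk %.2f tilt %.1f posang %.1f rho %.4f y %.4f | f_st %s m_st %s | torque on wheel by F@tcp %.3f  F@grasp %.3f  F@tcp+M %.3f open %.4f"%(o["clock"],th,pos,np.hypot(p[0],p[2]),p[1],f.round(1),m.round(3),t,tg,t-m[1],o["opening"]))
E
python3 -m inch '[[20,[6.1,0,0.3],[0,-5,0]],[20,[6.1,0,0.3],[0,-5,0]],[20,[6.1,0,0.3],[0,-5,0]]]'; python3 o.py
python3 -m inch '[[20,[6.1,0,0.3],[0,-5,0]],[20,[6.1,0,0.3],[0,-5,0]]]'; python3 o.py
```

```text
clock: 4.58
ee_pos: [0.5798, -0.045, 0.2086]
eef_rot: [[-0.881, 0.404, 0.245], [0.39, 0.915, -0.106], [-0.267, 0.002, -0.964]]
ft_force: [6.6, -6.1, -3.2]
opening: 0.0352
clk 4.58 tilt -15.5 posang -12.6 rho 0.0703 y 0.0021 | f_st [ 8.5 -3.  -3.2] m_st [-0.023 -1.228  0.597] | torque on wheel by F@tcp -0.532  F@grasp -0.671  F@tcp+M 0.696 open 0.0352
clock: 4.82
ee_pos: [0.569, -0.0405, 0.2049]
eef_rot: [[-0.826, 0.404, 0.394], [0.366, 0.915, -0.172], [-0.43, 0.002, -0.903]]
ft_force: [4.9, -13.5, -0.3]
opening: 0.035
clk 4.83 tilt -25.4 posang -22.6 rho 0.0703 y 0.0020 | f_st [  9.8 -10.5  -0.3] m_st [-1.065 -1.544 -0.02 ] | torque on wheel by F@tcp -0.631  F@grasp -0.798  F@tcp+M 0.913 open 0.0350
```

```bash

python3 -m inch '[[20,[6.1,0,0.3],[0,-5,0]],[20,[6.1,0,0.3],[0,-5,0]]]' >/dev/null; python3 o.py
python3 -m inch '[[20,[6.1,0,0.3],[0,-5,0]],[20,[6.1,0,0.3],[0,-5,0]]]'>/dev/null; python3 o.py
python3 -m inch '[[20,[6.1,0,0.3],[0,-5,0]],[20,[6.1,0,0.3],[0,-5,0]]]'; python3 o.py
```

```text
clk 5.08 tilt -34.1 posang -30.8 rho 0.0702 y 0.0016 | f_st [-3. -7. 16.] m_st [-0.427 -0.391  0.432] | torque on wheel by F@tcp -0.392  F@grasp -0.514  F@tcp+M -0.001 open 0.0352
clk 5.33 tilt -40.7 posang -36.9 rho 0.0700 y 0.0012 | f_st [-24.1  -3.2  35.6] m_st [ 0.612 -0.037  1.078] | torque on wheel by F@tcp -0.147  F@grasp -0.241  F@tcp+M -0.110 open 0.0352
clock: 5.58
ee_pos: [0.5472, -0.0332, 0.1786]
eef_rot: [[-0.69, 0.394, 0.606], [0.246, 0.916, -0.316], [-0.68, -0.069, -0.73]]
ft_force: [-37.7, 40.2, 43.5]
opening: 0.0352
clk 5.58 tilt -43.1 posang -52.3 rho 0.0630 y 0.0000 | f_st [-50.5  22.   43.5] m_st [5.681 4.167 5.455] | torque on wheel by F@tcp -0.223  F@grasp -0.087  F@tcp+M -4.390 open 0.0352
```

```bash
python3 -c "
from h import *
o=ctrl.get_obs();print(np.round(o['q'],1),np.round(o['eef_rot'],3))"
```

```text
[ -0.6  11.6 -18.8 137.6  94.   33.  -34.2] [[-0.69   0.394  0.606]
 [ 0.246  0.916 -0.316]
 [-0.68  -0.069 -0.73 ]]
```

```bash
cat > goto.py <<'E'
import sys
from h import *
from scipy.spatial.transform import Rotation as Ro
# goto tilt posang rho y : total tool-frame shift (mm) and turn (deg) from measured pose
yaw=np.radians(-23.3);S=np.array([[np.cos(yaw),-np.sin(yaw),0],[np.sin(yaw),np.cos(yaw),0],[0,0,1]]);A=np.array([.593,-.053,.14])
t,pa,rho,y=[float(v) for v in sys.argv[1:5]]
t=np.radians(t);pa=np.radians(pa)
o=ctrl.get_obs();R=np.array(o["eef_rot"])
Rg=S@Ro.from_euler("y",t).as_matrix()@np.diag([-1,1,-1.])
P=A+S@np.array([rho*np.sin(pa),y,rho*np.cos(pa)])
print("shift",(R.T@(P-o["ee_pos"])*1000).round(1),"turn",np.degrees(Ro.from_matrix(R.T@Rg).as_rotvec()).round(1),"world d",(P-o["ee_pos"]).round(4))
E
python3 goto.py -38 -35 .0702 .001;python3 goto.py -30 -27 .0702 .001; python3 goto.py -43 -40 .0702 .001
```

```text
shift [-19.9  -0.4  -7.3] turn [-3.   5.   2.6] world d [ 0.0092 -0.0029  0.0189]
shift [-29.5  -0.7  -5.3] turn [-3.2 13.   2.4] world d [ 0.0169 -0.0062  0.024 ]
shift [-13.9  -0.1  -7.9] turn [-2.9 -0.   2.7] world d [ 0.0047 -0.001   0.0152]
```

```bash
python3 -m inch '[[20,[-10,0,-4],[-1.5,2.5,1.3]],[20,[-10,0,-4],[-1.5,2.5,1.3]]]' >/dev/null; python3 o.py; python3 goto.py -30 -27 .0702 .001
```

```text
clk 5.83 tilt -36.9 posang -41.2 rho 0.0647 y 0.0016 | f_st [ 28.2  35.2 -52.2] m_st [4.683 2.703 4.218] | torque on wheel by F@tcp 0.854  F@grasp 1.021  F@tcp+M -1.849 open 0.0348
shift [-16.9  -0.5  -4.6] turn [ 0.3  6.9 -0.1] world d [ 0.0097 -0.0048  0.0139]
```

```bash
python3 -m inch '[[60,[0,0,0],[0,0,0]],[75,[0,0,0],[0,0,0]]]'; python3 o.py; python3 - <<'E'
from h import *
import cv2
im=ctrl.get_image("scene");cv2.imwrite("pics/s3.png",cv2.resize(im[170:290,220:370,::-1],None,fx=5,fy=5,interpolation=2))
im=ctrl.get_image("top");cv2.imwrite("pics/t3.png",cv2.resize(im[100:220,260:400,::-1],None,fx=5,fy=5,interpolation=2))
E
```

```text
clock: 6.08
ee_pos: [0.5505, -0.0507, 0.1897]
eef_rot: [[-0.726, 0.419, 0.545], [0.327, 0.908, -0.263], [-0.605, -0.012, -0.796]]
ft_force: [-0.6, -1.0, -0.6]
opening: 0.07
clk 6.08 tilt -37.2 posang -38.8 rho 0.0637 y -0.0147 | f_st [-0.1 -1.1 -0.6] m_st [-0.005  0.659 -0.056] | torque on wheel by F@tcp 0.031  F@grasp 0.039  F@tcp+M -0.629 open 0.0700
```

View pics/s3.png

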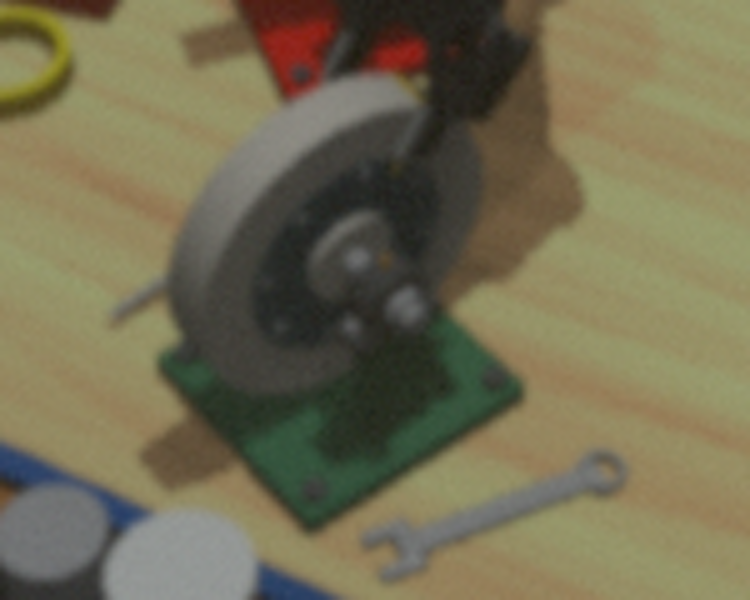

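View pics/t3.png

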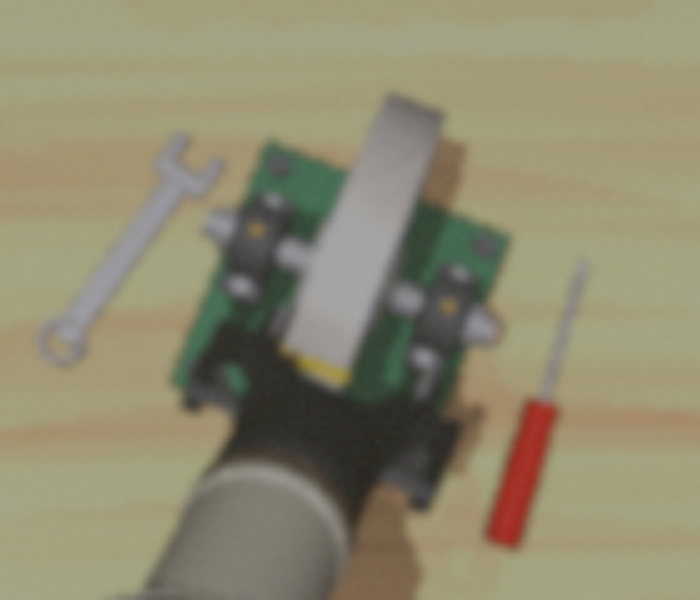

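```bash
cat > chalk.py <<'E'
import sys
from h import *
yaw=np.radians(-23.1);S=np.array([[np.cos(yaw),-np.sin(yaw),0],[np.sin(yaw),np.cos(yaw),0],[0,0,1]]);A=np.array([.593,-.0535,.14])
def chalk(n,u,v):
    # best angle such that the projected mid-rim point is nearest the pixel
    th=np.radians(np.arange(-180,180,.2));e=[]
    for t in th:
        q=proj(n,A+S@np.array([.105*np.sin(t),0,.105*np.cos(t)]));e.append(np.hypot(q[0]-u,q[1]-v))
    e=np.array(e);i=e.argmin();return np.degrees(th[i]).round(1),e[i].round(2)
if __name__=="__main__":
    n,u,v=sys.argv[1],float(sys.argv[2]),float(sys.argv[3]);print(chalk(n,u,v))
E
python3 chalk.py top $(python3 -c "print(260+317/5-.5,100+365/5-.5)"); python3 chalk.py top $(python3 -c "print(260+362/5-.5,100+244/5-.5)")
```

```text
(np.float64(-36.6), np.float64(0.31))Traceback (most recent call last):
  File "chalk.py", line 11, in <module>
    n,u,v=sys.argv[1],float(sys.argv[2]),float(sys.argv[3]);print(chalk(n,u,v))
                                                                  ~~~~~^^^^^^^
  File "chalk.py", line 8, in chalk
    q=proj(n,A+S@np.array([.105*np.sin(t),0,.105*np.cos(t)]));e.append(np.hypot(q[0]-u,q[1]-v))
  File "h.py", line 9, in proj
    m=ctrl.camera_model(n);T=np.array(m["T"]);f=200/np.tan(np.radians(m["vertical_fov"]/2))
ValueError: time passes only in moves, steps and waits
```

```bash
python3 - <<'E'
import re
s=open("h.py").read()
s=s.replace("def ray","_c={}\ndef cm(n):\n    if n not in _c:_c[n]=ctrl.camera_model(n)\n    return _c[n]\ndef ray",1).replace("m=ctrl.camera_model(n)","m=cm(n)")
open("h.py","w").write(s)
E
python3 goto.py -30 -30 .075 .001; python3 goto.py 0 0 .075 .001
```

```text
shift [-11.7  18.2 -11.5] turn [-1.6  7.2 -0.9] world d [0.0099 0.0158 0.016 ]
shift [-47.6  19.2   3.1] turn [-1.4 37.2 -1.4] world d [0.0444 0.0009 0.026 ]
```

```bash
python3 -m inch '[[80,[-5,9,-6],[-0.8,3.6,-0.5]],[85,[-6,9,-5],[-0.8,3.6,-0.5]],[85,[-6.5,0,0.3],[0,5,0]],[85,[-6.5,0,0.3],[0,5,0]],[85,[-6.5,0,0.3],[0,5,0]],[85,[-6.5,0,0.3],[0,5,0]],[85,[-6.5,0,0.3],[0,5,0]],[85,[-6.5,0,0.3],[0,5,0]]]'; python3 o.py; python3 - <<'E'
from h import *
import cv2
im=ctrl.get_image("scene");cv2.imwrite("pics/s4.png",cv2.resize(im[170:290,220:370,::-1],None,fx=5,fy=5,interpolation=2))
im=ctrl.get_image("top");cv2.imwrite("pics/t4.png",cv2.resize(im[100:220,260:400,::-1],None,fx=5,fy=5,interpolation=2))
E
```

```text
clock: 7.18
ee_pos: [0.5922, -0.0543, 0.2132]
eef_rot: [[-0.917, 0.398, 0.001], [0.398, 0.917, -0.005], [-0.003, -0.004, -1.0]]
ft_force: [0.4, 0.6, 0.0]
opening: 0.085
clk 7.17 tilt -0.2 posang -0.2 rho 0.0732 y -0.0015 | f_st [0.1 0.7 0. ] m_st [0.    0.001 0.014] | torque on wheel by F@tcp -0.009  F@grasp -0.011  F@tcp+M -0.010 open 0.0850
```

View pics/s4.png

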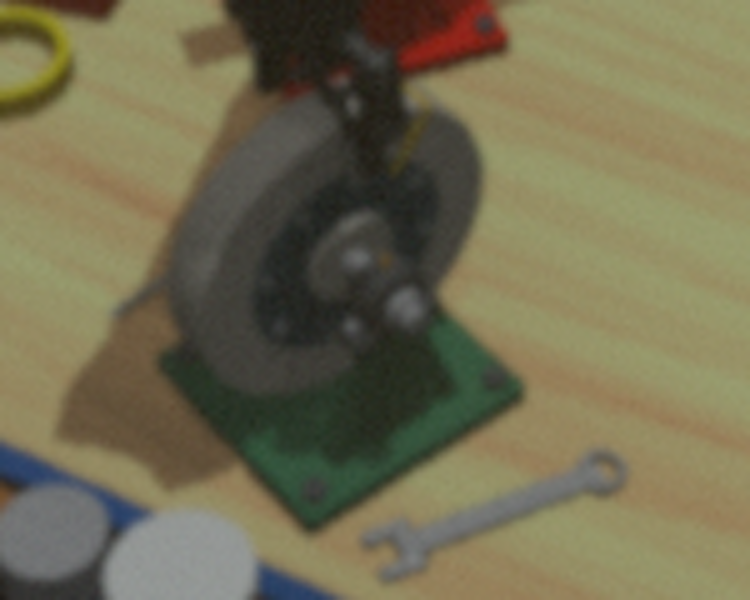

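View pics/t4.png

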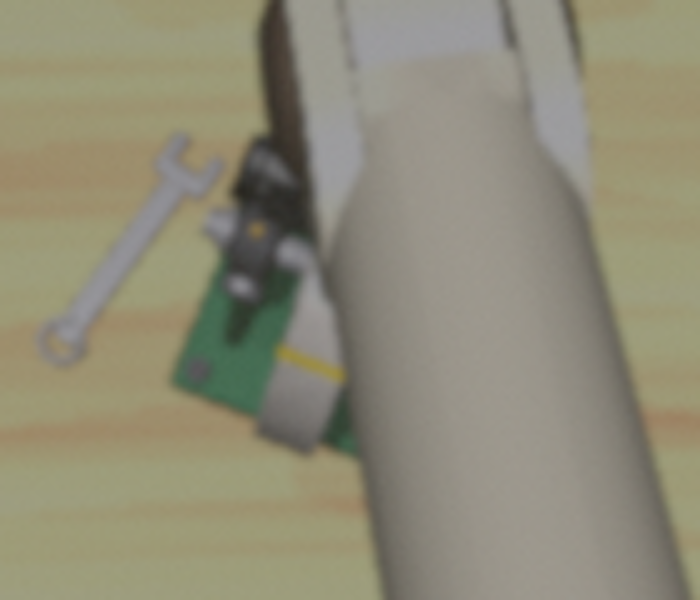

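```bash
python3 -m inch '[[85,[-6.4,0,0.3],[0,5,0]],[85,[-6.4,0.5,0.3],[0,5,0]],[85,[-6.4,0.5,0.3],[0,5,0]],[85,[-6.4,0.5,0.5],[0,5,0]],[85,[-6.4,0,0.5],[0,5,0]],[85,[-6.4,0,0.5],[0,5,0]],[85,[-6.4,0,0.5],[0,5,0]],[85,[-6.4,0,0.5],[0,5,0]]]'; python3 o.py;python3 -c "
from h import *
o=ctrl.get_obs();print(np.round(o['q'],1))"; python3 goto.py 40 40 .071 .0015
```

```text
clock: 8.28
ee_pos: [0.6359, -0.0705, 0.1953]
eef_rot: [[-0.705, 0.397, -0.588], [0.308, 0.918, 0.25], [0.639, -0.005, -0.769]]
ft_force: [-0.1, -0.2, 0.2]
opening: 0.0851
clk 8.28 tilt 39.7 posang 40.0 rho 0.0722 y 0.0009 | f_st [-0.  -0.2  0.2] m_st [ 0.045 -0.681 -0.02 ] | torque on wheel by F@tcp 0.013  F@grasp 0.016  F@tcp+M 0.694 open 0.0851
[ 18.5  57.5 -22.2  53.2   4.2 109.1  66.3]
shift [-0.   0.6  1.2] turn [-0.2  0.3 -0.2] world d [-0.0004  0.0009 -0.0009]
```

```bash
python3 -m inch '[[50,[0,0.5,1],[0,0,0]],[38,[0,0,0],[0,0,0]],[20,[0,0,0],[0,0,0]],[20,[0,0,0],[0,0,0]],[20,[0,0,0],[0,0,0]]]' 40 >/dev/null; python3 o.py
python3 -m inch '[[20,[6.2,0,0.3],[0,-5,0]],[20,[6.2,0,0.3],[0,-5,0]],[20,[6.2,0,0.3],[0,-5,0]]]' >/dev/null; python3 o.py
python3 -m inch '[[20,[6.2,0,0.3],[0,-5,0]],[20,[6.2,0,0.3],[0,-5,0]]]' >/dev/null; python3 o.py
python3 -m inch '[[20,[6.2,0,0.3],[0,-5,0]],[20,[6.2,0,0.3],[0,-5,0]]]' >/dev/null; python3 o.py
```

```text
clk 8.90 tilt 39.5 posang 39.2 rho 0.0731 y 0.0027 | f_st [1.2 2.1 4.9] m_st [ 0.377 -0.263 -0.004] | torque on wheel by F@tcp 0.157  F@grasp 0.199  F@tcp+M 0.421 open 0.0353
clk 9.28 tilt 24.2 posang 26.0 rho 0.0723 y 0.0026 | f_st [ 3.3  3.3 -3.6] m_st [ 1.295 -1.459  0.02 ] | torque on wheel by F@tcp -0.327  F@grasp -0.411  F@tcp+M 1.132 open 0.0357
clk 9.53 tilt 14.2 posang 16.1 rho 0.0723 y 0.0025 | f_st [ 3.1  2.  -3.3] m_st [ 1.468 -1.071  0.274] | torque on wheel by F@tcp -0.280  F@grasp -0.353  F@tcp+M 0.790 open 0.0353
clk 9.78 tilt 4.2 posang 6.2 rho 0.0725 y 0.0023 | f_st [ 2.6  1.  -2.1] m_st [ 1.298 -0.643  0.474] | torque on wheel by F@tcp -0.205  F@grasp -0.258  F@tcp+M 0.438 open 0.0355
```

```bash

python3 -m inch '[[20,[6.2,0,0.3],[0,-5,0]],[20,[6.2,0,0.3],[0,-5,0]]]' >/dev/null; python3 o.py
python3 -m inch '[[20,[6.2,0,0.3],[0,-5,0]],[20,[6.2,0,0.3],[0,-5,0]]]' >/dev/null; python3 o.py
python3 -m inch '[[20,[6.2,0,0.3],[0,-5,0]],[20,[6.2,0,0.3],[0,-5,0]]]' >/dev/null; python3 o.py
```

```text
clk 10.03 tilt -5.8 posang -3.7 rho 0.0724 y 0.0021 | f_st [ 3.   0.1 -1.9] m_st [ 0.835 -0.327  0.43 ] | torque on wheel by F@tcp -0.205  F@grasp -0.258  F@tcp+M 0.121 open 0.0355
clk 10.28 tilt -15.8 posang -13.6 rho 0.0725 y 0.0020 | f_st [ 2.  -2.1 -0.6] m_st [ 0.129 -0.19   0.309] | torque on wheel by F@tcp -0.131  F@grasp -0.164  F@tcp+M 0.059 open 0.0356
clk 10.53 tilt -25.8 posang -23.3 rho 0.0725 y 0.0018 | f_st [ 3.3 -6.4  1.1] m_st [-0.966 -0.539 -0.371] | torque on wheel by F@tcp -0.252  F@grasp -0.318  F@tcp+M 0.287 open 0.0354
```

```bash

python3 -m inch '[[20,[6.2,0,0.3],[0,-5,0]],[20,[4,0,0.2],[0,-3,0]],[50,[0,0,0],[0,0,0]],[85,[0,0,-3],[0,0,0]],[85,[0,0,0],[0,0,0]]]' ; python3 o.py;  python3 - <<'E'
from h import *
import cv2
im=ctrl.get_image("scene");cv2.imwrite("pics/s5.png",cv2.resize(im[170:290,220:370,::-1],None,fx=5,fy=5,interpolation=2))
im=ctrl.get_image("top");cv2.imwrite("pics/t5.png",cv2.resize(im[100:220,260:400,::-1],None,fx=5,fy=5,interpolation=2))
E
python3 goto.py 0 0 .075 .0015
```

```text
clock: 11.15
ee_pos: [0.5574, -0.0357, 0.2019]
eef_rot: [[-0.766, 0.398, 0.505], [0.331, 0.918, -0.221], [-0.551, -0.002, -0.834]]
ft_force: [0.2, 0.1, 0.0]
opening: 0.0832
clk 11.15 tilt -33.4 posang -32.5 rho 0.0735 y 0.0018 | f_st [0.2 0.2 0. ] m_st [-0.038  0.564 -0.023] | torque on wheel by F@tcp -0.012  F@grasp -0.015  F@tcp+M -0.576 open 0.0832
shift [-40.5  -0.1  10.6] turn [-0.2 33.4 -0.1] world d [ 0.0363 -0.0158  0.0135]
```

View pics/s5.png

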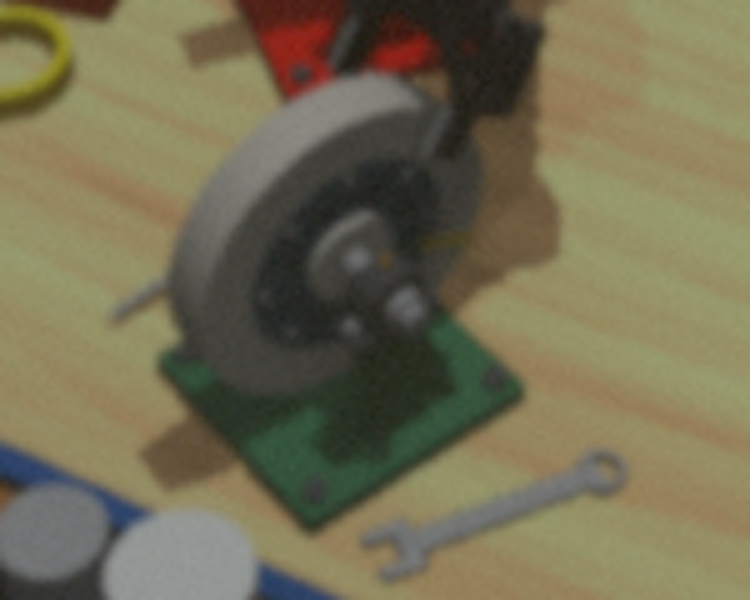

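View pics/t5.png

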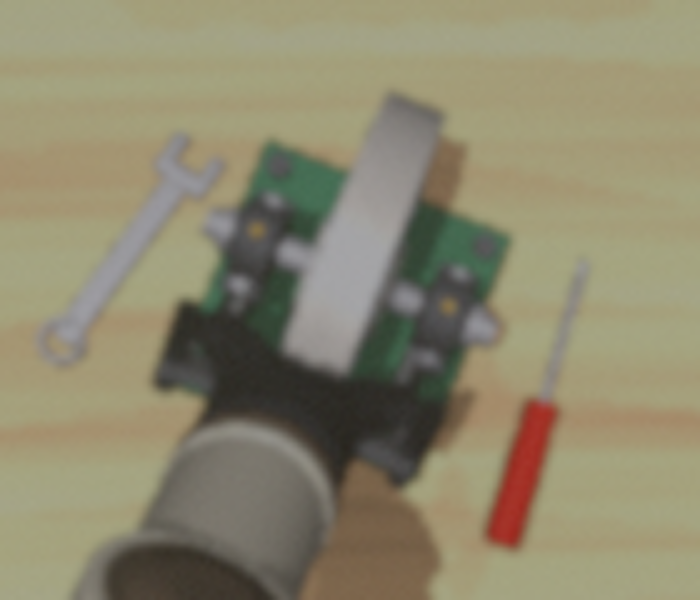

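```bash
cat > face.py <<'E'
import sys
from h import *
yaw=np.radians(-23.1);S=np.array([[np.cos(yaw),-np.sin(yaw),0],[np.sin(yaw),np.cos(yaw),0],[0,0,1]])
A=np.array([.593,-.0535,.14])
def face(u,v,off=(8,5)):  # scene crop px (x5, origin 220,170); off: measured overlay offset
    p,d=ray("scene",220+(u-off[0])/5-.5,170+(v-off[1])/5-.5)
    p=S.T@(p-A);d=S.T@d;q=p+d*(.018-p[1])/d[1];return np.degrees(np.arctan2(q[0],q[2])).round(1),np.hypot(q[0],q[2]).round(4)
a=[float(x) for x in sys.argv[1:]]
for i in range(0,len(a),2): print(face(a[i],a[i+1]))
E
python3 face.py 345 180 338 128; echo; python3 face.py 392 175 430 105; echo; python3 face.py 420 245 470 238
```

```text
(np.float64(-0.4), np.float64(0.0642))
(np.float64(0.9), np.float64(0.1077))

(np.float64(-35.5), np.float64(0.0578))
(np.float64(-36.1), np.float64(0.1068))

(np.float64(-116.6), np.float64(0.0575))
(np.float64(-116.9), np.float64(0.1007))
```

```bash

python3 -m inch '[[85,[-6.4,0,0.3],[0,5,0]],[85,[-6.4,0,0.3],[0,5,0]],[85,[-6.4,0,0.3],[0,5,0]],[85,[-6.4,0,0.3],[0,5,0]],[85,[-6.4,0,0.3],[0,5,0]],[85,[-6.4,0,0.3],[0,5,0]],[85,[-6.4,0,0.3],[0,5,0]]]' ; python3 o.py;  python3 - <<'E'
from h import *
import cv2
im=ctrl.get_image("scene");cv2.imwrite("pics/s6.png",cv2.resize(im[170:290,220:370,::-1],None,fx=5,fy=5,interpolation=2))
E
```

```text
clock: 12.12
ee_pos: [0.5954, -0.0534, 0.2133]
eef_rot: [[-0.917, 0.399, -0.017], [0.399, 0.917, 0.003], [0.017, -0.004, -1.0]]
ft_force: [0.6, 0.5, -0.8]
opening: 0.0851
clk 12.12 tilt 1.0 posang 1.9 rho 0.0733 y 0.0006 | f_st [ 0.4  0.8 -0.8] m_st [ 0.049 -0.096  0.025] | torque on wheel by F@tcp -0.029  F@grasp -0.036  F@tcp+M 0.067 open 0.0851
```

View pics/s6.png

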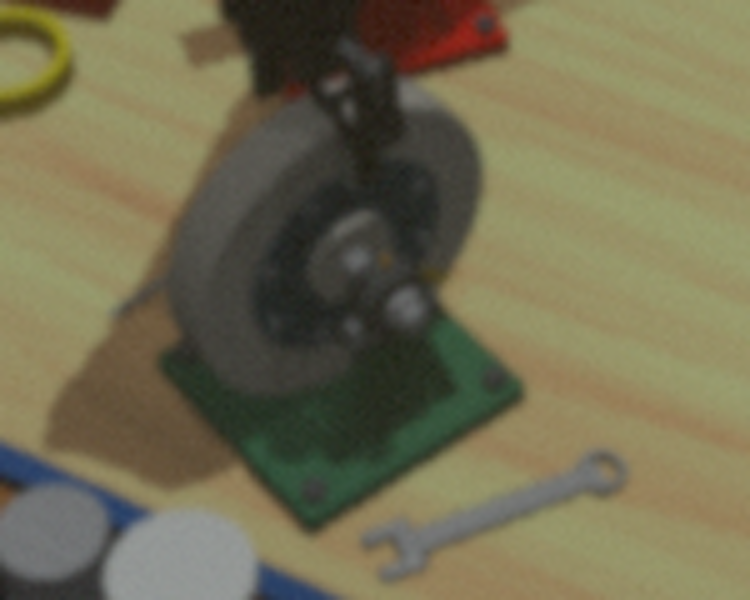

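```bash
python3 face.py 425 272 440 270
python3 -m inch '[[85,[-6.4,0,0.3],[0,5,0]],[85,[-6.4,0.2,0.3],[0,5,0]],[85,[-6.4,0.2,0.3],[0,5,0]],[85,[-6.4,0.2,0.5],[0,5,0]],[85,[-6.4,0.2,0.5],[0,5,0]],[85,[-6.4,0.2,0.5],[0,5,0]],[85,[-6.4,0.2,0.5],[0,5,0]],[85,[-6,0,0.5],[0,5,0]],[85,[0,0,0],[0,0,0]],[85,[0,0,0],[0,0,0]]]' ; python3 o.py;  python3 - <<'E'
from h import *
import cv2
im=ctrl.get_image("scene");cv2.imwrite("pics/s7.png",cv2.resize(im[170:290,220:370,::-1],None,fx=5,fy=5,interpolation=2))
E
```

```text
(np.float64(-133.9), np.float64(0.0754))
(np.float64(-131.6), np.float64(0.0881))
clock: 13.42
ee_pos: [0.6377, -0.0701, 0.1945]
eef_rot: [[-0.694, 0.399, -0.6], [0.305, 0.917, 0.257], [0.653, -0.005, -0.758]]
ft_force: [-0.3, 0.6, -0.0]
opening: 0.085
clk 13.43 tilt 40.7 posang 41.3 rho 0.0725 y 0.0020 | f_st [-0.5  0.4 -0. ] m_st [ 0.032 -0.703  0.011] | torque on wheel by F@tcp 0.023  F@grasp 0.029  F@tcp+M 0.726 open 0.0850
```

View pics/s7.png

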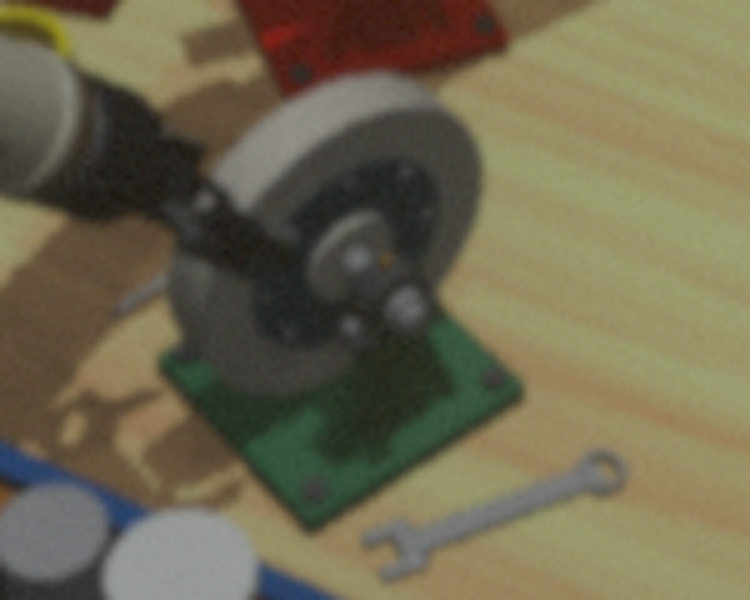

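```bash

for i in 8 9 ; do
python3 -m inch '[[85,[0,0,0],[0,0,0]],[85,[0,0,0],[0,0,0]],[85,[0,0,0],[0,0,0]],[85,[0,0,0],[0,0,0]],[85,[0,0,0],[0,0,0]],[85,[0,0,0],[0,0,0]],[85,[0,0,0],[0,0,0]],[85,[0,0,0],[0,0,0]],[85,[0,0,0],[0,0,0]],[85,[0,0,0],[0,0,0]],[85,[0,0,0],[0,0,0]],[85,[0,0,0],[0,0,0]]]' |head -1;  python3 - <<E
from h import *
import cv2
im=ctrl.get_image("scene");cv2.imwrite("pics/s$i.png",cv2.resize(im[170:270,240:340,::-1],None,fx=4,fy=4,interpolation=2))
E
done
python3 - <<E
import cv2,numpy as np
a=cv2.imread("pics/s8.png");b=cv2.imread("pics/s9.png");cv2.imwrite("pics/s89.png",np.hstack([a,b]))
E
```

```text
clock: 14.98
clock: 16.52
```

View pics/s89.png

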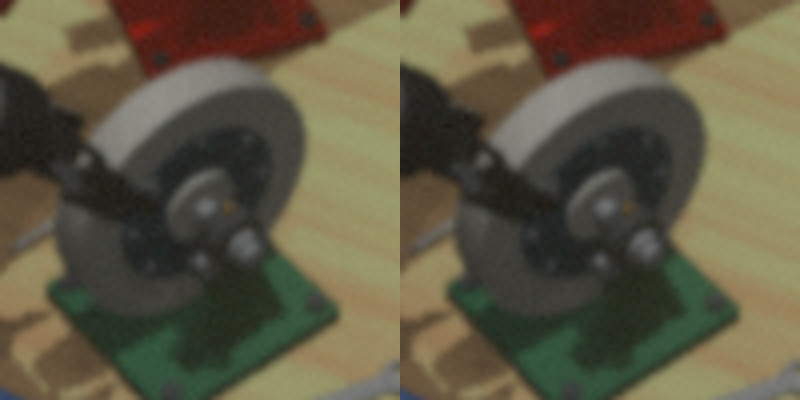

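```bash
python3 -m inch '[[50,[0,0,1],[0,0,0]],[38,[0,0,0],[0,0,0]],[20,[0,0,0],[0,0,0]],[20,[0,0,0],[0,0,0]],[20,[0,0,0],[0,0,0]]]' 40 >/dev/null; python3 o.py
for i in 1 2 3 4 5 6; do :; done
python3 -m inch '[[20,[6.2,0,0.3],[0,-5,0]],[20,[6.2,0,0.3],[0,-5,0]],[20,[6.2,0,0.3],[0,-5,0]]]' >/dev/null; python3 o.py
python3 -m inch '[[20,[6.2,0,0.3],[0,-5,0]],[20,[6.2,0,0.3],[0,-5,0]]]' >/dev/null; python3 o.py
python3 -m inch '[[20,[6.2,0,0.3],[0,-5,0]],[20,[6.2,0,0.3],[0,-5,0]]]' >/dev/null; python3 o.py
python3 -m inch '[[20,[6.2,0,0.3],[0,-5,0]],[20,[6.2,0,0.3],[0,-5,0]]]' >/dev/null; python3 o.py
python3 -m inch '[[20,[6.2,0,0.3],[0,-5,0]],[20,[6.2,0,0.3],[0,-5,0]]]' >/dev/null; python3 o.py
python3 -m inch '[[20,[6.2,0,0.3],[0,-5,0]]]' >/dev/null; python3 o.py
python3 - <<E
from h import *
import cv2
im=ctrl.get_image("scene");cv2.imwrite("pics/s10.png",cv2.resize(im[170:290,220:370,::-1],None,fx=5,fy=5,interpolation=2))
E
```

```text
clk 17.20 tilt 40.8 posang 41.1 rho 0.0719 y 0.0028 | f_st [2.  2.3 2.4] m_st [ 0.703 -0.774 -0.098] | torque on wheel by F@tcp 0.007  F@grasp 0.009  F@tcp+M 0.781 open 0.0356
clk 17.57 tilt 25.5 posang 27.1 rho 0.0710 y 0.0026 | f_st [ 2.5  3.1 -4.9] m_st [ 1.524 -1.597  0.035] | torque on wheel by F@tcp -0.318  F@grasp -0.402  F@tcp+M 1.278 open 0.0353
clk 17.82 tilt 15.5 posang 17.1 rho 0.0711 y 0.0025 | f_st [ 2.8  1.8 -5.7] m_st [ 1.707 -1.353  0.217] | torque on wheel by F@tcp -0.310  F@grasp -0.391  F@tcp+M 1.042 open 0.0353
clk 18.07 tilt 5.5 posang 7.1 rho 0.0713 y 0.0023 | f_st [ 3.6  1.  -5.5] m_st [ 1.542 -0.981  0.342] | torque on wheel by F@tcp -0.303  F@grasp -0.381  F@tcp+M 0.678 open 0.0357
clk 18.32 tilt -4.5 posang -2.8 rho 0.0713 y 0.0021 | f_st [ 4.7  0.1 -6. ] m_st [ 1.133 -0.798  0.412] | torque on wheel by F@tcp -0.314  F@grasp -0.394  F@tcp+M 0.484 open 0.0359
clk 18.57 tilt -14.5 posang -12.6 rho 0.0714 y 0.0019 | f_st [ 5.9 -1.9 -6.3] m_st [ 0.619 -0.698  0.407] | torque on wheel by F@tcp -0.315  F@grasp -0.394  F@tcp+M 0.382 open 0.0354
clk 18.70 tilt -19.5 posang -17.5 rho 0.0714 y 0.0019 | f_st [ 7.8 -3.5 -6.7] m_st [ 0.141 -0.803  0.249] | torque on wheel by F@tcp -0.389  F@grasp -0.487  F@tcp+M 0.414 open 0.0354
```

View pics/s10.png

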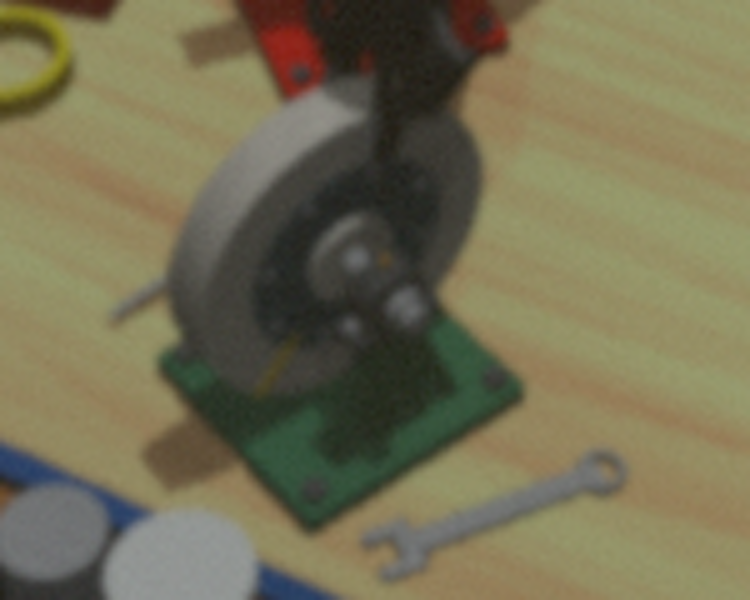

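```bash
python3 face.py 295 345 260 392
```

```text
(np.float64(138.3), np.float64(0.066))
(np.float64(135.4), np.float64(0.1018))
```

```bash
python3 -m inch '[[50,[0,0,0],[0,0,0]],[85,[0,0,-2],[0,0,0]],[85,[-6.4,0,0.3],[0,5,0]],[85,[-6.4,0,0.3],[0,5,0]],[85,[-6.4,0,0.3],[0,5,0]],[85,[-6.4,0,0.3],[0,5,0]],[85,[-6.4,0,0.3],[0,5,0]],[85,[-6.4,0,0.3],[0,5,0]],[85,[-6.4,0.2,0.3],[0,5,0]],[85,[-6.4,0.2,0.3],[0,5,0]],[85,[-6.4,0.2,0.4],[0,5,0]],[85,[-6.4,0.2,0.4],[0,5,0]],[85,[-6.4,0.2,0.4],[0,5,0]],[85,[-6.4,0.2,0.4],[0,5,0]],[85,[-1,0,0],[0,1,0]]]'; python3 o.py; python3 goto.py 41 41 .071 .002
python3 - <<E
from h import *
import cv2
im=ctrl.get_image("scene");cv2.imwrite("pics/s11.png",cv2.resize(im[170:290,220:370,::-1],None,fx=5,fy=5,interpolation=2))
E
```

```text
clock: 20.62
ee_pos: [0.6392, -0.0708, 0.1901]
eef_rot: [[-0.678, 0.4, -0.616], [0.3, 0.917, 0.264], [0.671, -0.006, -0.742]]
ft_force: [-0.4, 0.9, -0.2]
opening: 0.0849
clk 20.62 tilt 42.1 posang 44.6 rho 0.0704 y 0.0019 | f_st [-0.7  0.7 -0.2] m_st [-0.02  -0.72  -0.033] | torque on wheel by F@tcp 0.027  F@grasp 0.034  F@tcp+M 0.747 open 0.0849
shift [ 4.4  0.  -0.6] turn [-0.1 -1.1 -0.4] world d [-0.0026  0.0012  0.0034]
```

View pics/s11.png

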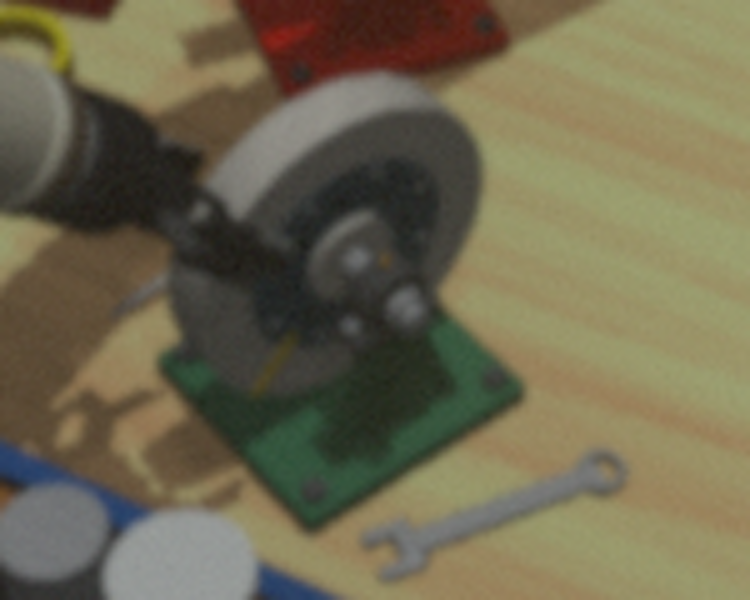

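```bash
python3 face.py 293 340 255 395; python3 -m inch '[[50,[3,0,0],[0,0,0]],[38,[0,0,0],[0,0,0]],[20,[0,0,0],[0,0,0]],[20,[0,0,0],[0,0,0]],[20,[0,0,0],[0,0,0]]]' 40 >/dev/null; python3 o.py
python3 -m inch '[[20,[6.2,0,0.3],[0,-5,0]],[20,[6.2,0,0.3],[0,-5,0]],[20,[6.2,0,0.3],[0,-5,0]],[20,[6.2,0,0.3],[0,-5,0]],[20,[6.2,0,0.3],[0,-5,0]],[20,[6.2,0,0.3],[0,-5,0]]]' >/dev/null; python3 o.py
python3 -m inch '[[20,[6.2,0,0.3],[0,-5,0]],[20,[6.2,0,0.3],[0,-5,0]],[20,[6.2,0,0.3],[0,-5,0]],[20,[6.2,0,0.3],[0,-5,0]]]' >/dev/null; python3 o.py
python3 -m inch '[[20,[6.2,0,0.3],[0,-5,0]],[20,[6.2,0,0.3],[0,-5,0]],[20,[6.2,0,0.3],[0,-5,0]]]' >/dev/null; python3 o.py
python3 -m inch '[[20,[6.2,0,0.3],[0,-5,0]],[20,[6.2,0,0.3],[0,-5,0]]]' >/dev/null; python3 o.py
python3 - <<E
from h import *
import cv2
im=ctrl.get_image("scene");cv2.imwrite("pics/s12.png",cv2.resize(im[170:290,220:370,::-1],None,fx=5,fy=5,interpolation=2))
E
```

```text
(np.float64(134.4), np.float64(0.0629))
(np.float64(134.0), np.float64(0.1045))
clk 21.30 tilt 41.7 posang 39.4 rho 0.0746 y 0.0027 | f_st [ 0.6 -2.2  6.8] m_st [-0.261 -0.019  0.787] | torque on wheel by F@tcp 0.289  F@grasp 0.367  F@tcp+M 0.308 open 0.0355
clk 22.05 tilt 11.5 posang 11.8 rho 0.0736 y 0.0024 | f_st [ 3.5 -2.2 -5.6] m_st [ 0.508 -0.978  0.366] | torque on wheel by F@tcp -0.339  F@grasp -0.426  F@tcp+M 0.639 open 0.0358
clk 22.55 tilt -8.5 posang -7.5 rho 0.0739 y 0.0020 | f_st [ 5.7 -4.2 -7.6] m_st [-0.17  -0.626  0.304] | torque on wheel by F@tcp -0.343  F@grasp -0.429  F@tcp+M 0.283 open 0.0355
clk 22.93 tilt -23.5 posang -21.7 rho 0.0740 y 0.0018 | f_st [12.  -8.  -9.7] m_st [-1.153 -1.009 -0.362] | torque on wheel by F@tcp -0.556  F@grasp -0.691  F@tcp+M 0.452 open 0.0355
clk 23.18 tilt -33.0 posang -30.0 rho 0.0740 y 0.0016 | f_st [ 9.8 -9.  -1.3] m_st [-1.188 -0.641 -0.556] | torque on wheel by F@tcp -0.580  F@grasp -0.722  F@tcp+M 0.061 open 0.0355
```

View pics/s12.png

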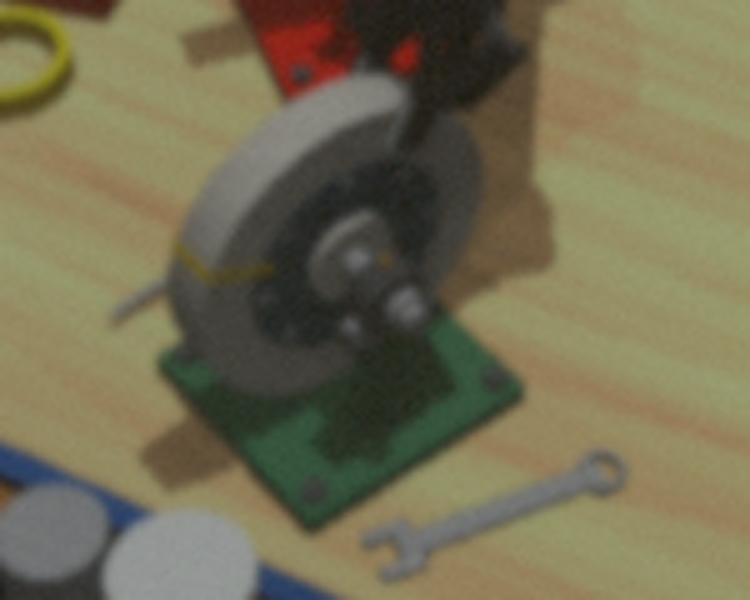

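```bash
python3 face.py 268 270 215 278; python3 -m inch '[[50,[0,0,0],[0,0,0]],[85,[0,0,-2],[0,0,0]],[85,[0,0,0],[0,0,0]],[85,[0,0,0],[0,0,0]],[85,[0,0,0],[0,0,0]],[85,[0,0,0],[0,0,0]],[85,[0,0,0],[0,0,0]],[85,[0,0,0],[0,0,0]],[85,[0,0,0],[0,0,0]],[85,[0,0,0],[0,0,0]]]'|head -1
cat > snap.py <<E
import sys
from h import *
import cv2
im=ctrl.get_image("scene");cv2.imwrite("pics/%s.png"%sys.argv[1],cv2.resize(im[170:270,245:325,::-1],None,fx=5,fy=5,interpolation=2))
E
python3 snap.py a1
python3 -m inch '[[85,[0,0,0],[0,0,0]],[85,[0,0,0],[0,0,0]],[85,[0,0,0],[0,0,0]],[85,[0,0,0],[0,0,0]],[85,[0,0,0],[0,0,0]],[85,[0,0,0],[0,0,0]],[85,[0,0,0],[0,0,0]],[85,[0,0,0],[0,0,0]],[85,[0,0,0],[0,0,0]],[85,[0,0,0],[0,0,0]]]'|head -1
python3 snap.py a2
python3 -c "
import cv2,numpy as np
cv2.imwrite('pics/a12.png',np.hstack([cv2.imread('pics/a1.png'),cv2.imread('pics/a2.png')]))"
```

```text
(np.float64(64.8), np.float64(0.0629))
(np.float64(64.2), np.float64(0.102))
clock: 24.48
clock: 25.78
```

View pics/a12.png

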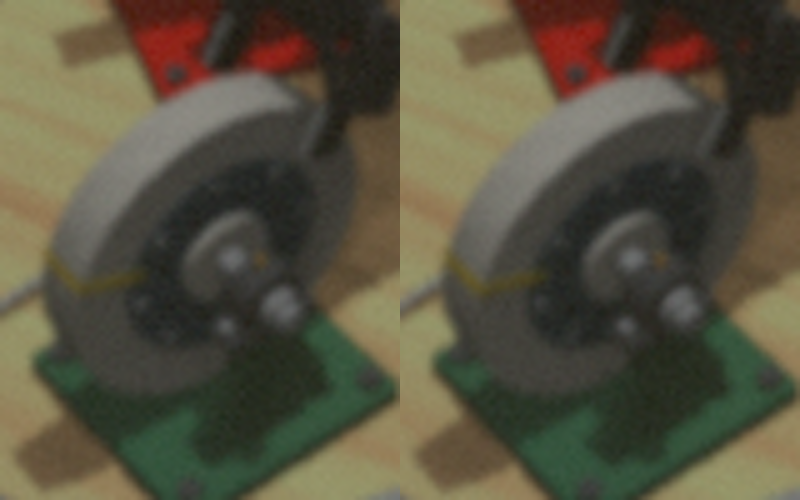

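```bash
python3 face.py 265 275 210 290
```

```text
(np.float64(67.8), np.float64(0.064))
(np.float64(68.9), np.float64(0.103))
```

```bash
python3 o.py; python3 -m inch '[[85,[-6.4,0,0.4],[0,5,0]],[85,[-6.4,0,0.4],[0,5,0]],[85,[-6.4,0,0.4],[0,5,0]],[85,[-6.4,0,0.4],[0,5,0]],[85,[-6.4,0,0.4],[0,5,0]],[85,[-6.4,0,0.4],[0,5,0]],[60,[0,0,0],[0,0,0]],[40,[0,0,0],[0,0,0]],[20,[0,0,0],[0,0,0]],[20,[0,0,0],[0,0,0]],[20,[0,0,0],[0,0,0]]]' 40 >/dev/null; python3 o.py
python3 -m inch '[[20,[6.3,0,0.3],[0,-5,0]],[20,[6.3,0,0.3],[0,-5,0]],[20,[6.3,0,0.3],[0,-5,0]],[20,[6.3,0,0.3],[0,-5,0]],[20,[6.3,0,0.3],[0,-5,0]],[20,[6.3,0,0.3],[0,-5,0]]]' >/dev/null; python3 o.py; python3 snap.py a3
python3 -m inch '[[50,[0,0,0],[0,0,0]],[85,[0,0,-2],[0,0,0]],[85,[0,0,0],[0,0,0]],[85,[0,0,0],[0,0,0]],[85,[0,0,0],[0,0,0]],[85,[0,0,0],[0,0,0]],[85,[0,0,0],[0,0,0]],[85,[0,0,0],[0,0,0]],[85,[0,0,0],[0,0,0]],[85,[0,0,0],[0,0,0]],[85,[0,0,0],[0,0,0]],[85,[0,0,0],[0,0,0]],[85,[0,0,0],[0,0,0]],[85,[0,0,0],[0,0,0]],[85,[0,0,0],[0,0,0]],[85,[0,0,0],[0,0,0]]]'|head -1
python3 snap.py a4
python3 -c "
import cv2,numpy as np
cv2.imwrite('pics/a34.png',np.hstack([cv2.imread('pics/a3.png'),cv2.imread('pics/a4.png')]))"
```

```text
clk 25.82 tilt -32.7 posang -31.7 rho 0.0750 y 0.0026 | f_st [ 0.6 -0.3  0.9] m_st [-0.01   0.536  0.024] | torque on wheel by F@tcp -0.078  F@grasp -0.098  F@tcp+M -0.614 open 0.0853
clk 27.20 tilt -3.1 posang -3.2 rho 0.0748 y 0.0019 | f_st [-1.8 -0.2  1. ] m_st [0.063 0.571 0.492] | torque on wheel by F@tcp 0.127  F@grasp 0.159  F@tcp+M -0.444 open 0.0358
clk 27.95 tilt -33.1 posang -28.5 rho 0.0750 y 0.0016 | f_st [ 7.1 -8.8  2.8] m_st [-1.062 -0.704 -0.482] | torque on wheel by F@tcp -0.568  F@grasp -0.710  F@tcp+M 0.137 open 0.0351
clock: 30.0
```

View pics/a34.png

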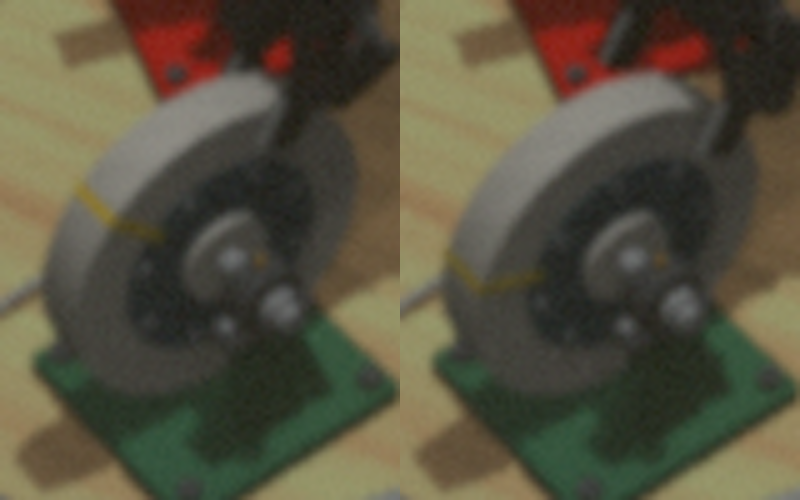

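```bash
python3 o.py; python3 goto.py -32.5 -32.5 .073 .002; python3 -m inch '[[60,[0,0,2],[0,0,0]],[40,[0,0,0],[0,0,0]],[20,[0,0,0],[0,0,0]],[20,[0,0,0],[0,0,0]],[20,[0,0,0],[0,0,0]]]' 50 >/dev/null; python3 o.py
python3 -m inch '[[20,[-6.3,0,0.3],[0,5,0]],[20,[-6.3,0,0.3],[0,5,0]],[20,[-6.3,0,0.3],[0,5,0]],[20,[-6.3,0,0.3],[0,5,0]],[20,[-6.3,0,0.3],[0,5,0]],[20,[-6.3,0,0.3],[0,5,0]]]' >/dev/null; python3 o.py
python3 -m inch '[[20,[-6.3,0,0.3],[0,5,0]],[20,[-6.3,0,0.3],[0,5,0]],[20,[-6.3,0,0.3],[0,5,0]],[20,[-6.3,0,0.3],[0,5,0]],[20,[-6.3,0,0.3],[0,5,0]],[20,[-6.3,0,0.3],[0,5,0]],[20,[-4.5,0,0.2],[0,3.5,0]],[20,[0,0,0],[0,0,0]],[20,[0,0,0],[0,0,0]],[20,[0,0,0],[0,0,0]]]' >/dev/null; python3 o.py
python3 - <<E
from h import *
import cv2
im=ctrl.get_image("scene");cv2.imwrite("pics/s13.png",cv2.resize(im[170:290,220:370,::-1],None,fx=5,fy=5,interpolation=2))
E
```

```text
clk 30.05 tilt -32.6 posang -30.9 rho 0.0757 y 0.0013 | f_st [ 0.8 -0.5  0.7] m_st [0.01  0.554 0.007] | torque on wheel by F@tcp -0.078  F@grasp -0.097  F@tcp+M -0.632 open 0.0850
shift [2.1 0.7 2.6] turn [-0.8  0.1 -0. ] world d [-0.      0.0008 -0.0033]
clk 30.68 tilt -32.7 posang -30.8 rho 0.0738 y 0.0015 | f_st [-1.5 -1.8  2.5] m_st [0.397 0.704 0.497] | torque on wheel by F@tcp 0.001  F@grasp -0.001  F@tcp+M -0.704 open 0.0355
clk 31.43 tilt -2.9 posang -2.3 rho 0.0736 y 0.0019 | f_st [ 2.5  1.6 -6.3] m_st [ 0.674 -0.787  0.932] | torque on wheel by F@tcp -0.165  F@grasp -0.207  F@tcp+M 0.621 open 0.0351
clk 32.67 tilt 30.4 posang 30.7 rho 0.0732 y 0.0025 | f_st [ 0.9  6.2 -6.5] m_st [ 1.503 -1.262  0.171] | torque on wheel by F@tcp -0.296  F@grasp -0.373  F@tcp+M 0.966 open 0.0357
```

View pics/s13.png

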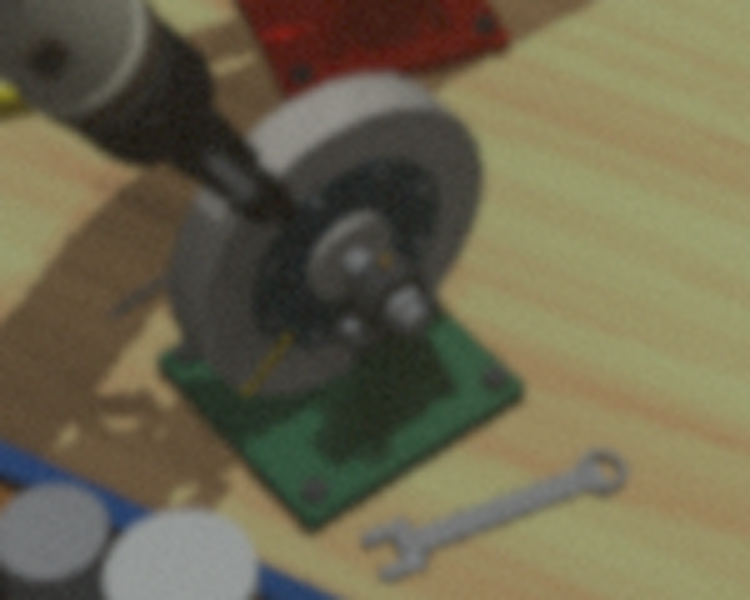

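```bash
python3 face.py 290 337 245 393; python3 face.py 292 335 248 390
```

```text
(np.float64(130.4), np.float64(0.0615))
(np.float64(128.7), np.float64(0.1049))
(np.float64(130.8), np.float64(0.0598))
(np.float64(129.0), np.float64(0.1024))
```

```bash
python3 -m inch '[[20,[-2.2,0,0.1],[0,1.7,0]],[20,[0,0,0],[0,0,0]],[20,[0,0,0],[0,0,0]],[20,[0,0,0],[0,0,0]],[20,[0,0,0],[0,0,0]],[20,[0,0,0],[0,0,0]]]' 60; python3 o.py
python3 - <<E
from h import *
import cv2
im=ctrl.get_image("scene");cv2.imwrite("pics/s14.png",cv2.resize(im[170:290,220:370,::-1],None,fx=5,fy=5,interpolation=2));cv2.imwrite("pics/s14full.png",im[:,:,::-1])
a=cv2.imread("pics/scene0.png");d=cv2.absdiff(cv2.GaussianBlur(a,(5,5),0),cv2.GaussianBlur(im[:,:,::-1].copy(),(5,5),0)).max(2)
o=ctrl.get_obs();print(np.round(o["qd"],2))
E
```

```text
clock: 33.48
ee_pos: [0.63, -0.0662, 0.2019]
eef_rot: [[-0.774, 0.402, -0.489], [0.345, 0.916, 0.206], [0.531, -0.009, -0.847]]
ft_force: [2.5, 5.0, -6.4]
opening: 0.0349
clk 33.48 tilt 32.1 posang 32.3 rho 0.0732 y 0.0025 | f_st [ 0.3  5.6 -6.4] m_st [ 1.423 -1.275  0.246] | torque on wheel by F@tcp -0.267  F@grasp -0.335  F@tcp+M 1.008 open 0.0349
[-0.02  0.03  0.05  0.01 -0.1  -0.03 -0.02]
```

View pics/s14.png

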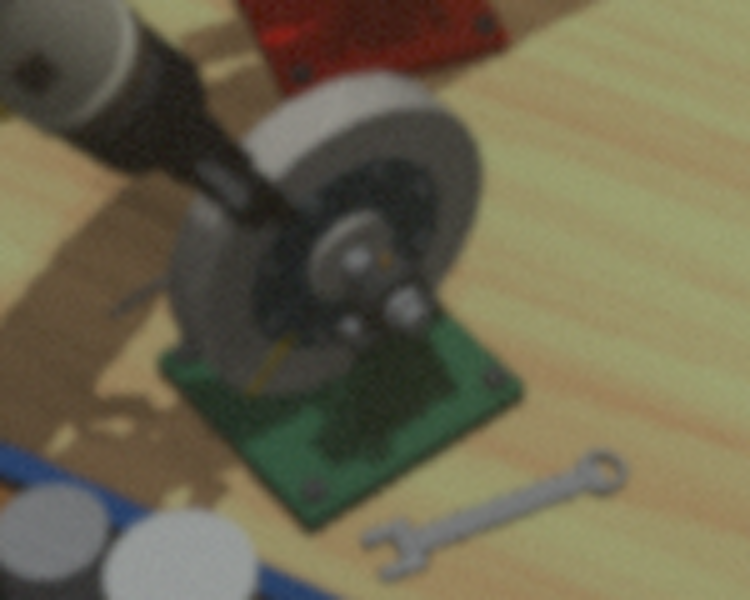

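View pics/s14full.png

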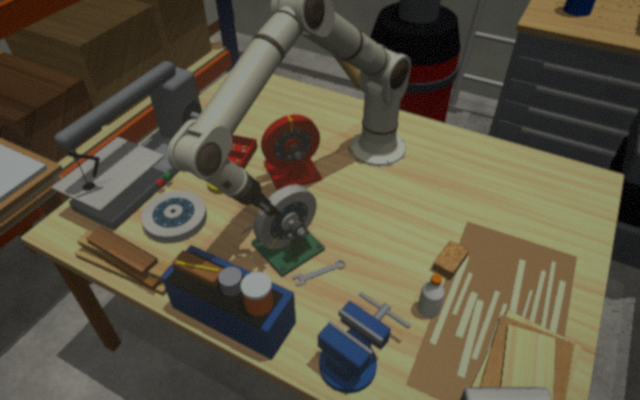

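```bash
python3 face.py 293 337 250 391; python3 -c "
from plant import ctrl
print(ctrl.hand_in())"
```

```text
(np.float64(132.8), np.float64(0.0609))
(np.float64(130.3), np.float64(0.1026))
the job is handed in; nothing more can be done
None
```

I handed the job in at about 33.5 s with the heavy side judged to be straight down, the wheel still and the fingers gripping the rim at 60 N. No verdict was reported.

- **Finding the heavy side:** I turned the wheel by its rim and let it roll once each way.
  - It stopped at chalk angles of about -164° and -291.5°. The midpoint puts the heavy side down at chalk about -228° (the same as +132°). The half-angle of about 64° fits your 53–67°.
  - The -291.5° stop came out the same on two releases. The -164° stop was hidden from the camera, so I worked it back from the turn that followed and trust it to about ±3°.
- **Last checks:** The chalk read about 131–132°, the arm was still and the finger opening was 35 mm. The scene picture showed the listed things it has in view where they began. The screwdriver was not in clear view, and the tape was mostly hidden behind the arm.
- **What disagreed:**
  - The wrist-force torques were noisy and muddied by twist in the pads. They agreed on which way was downhill in most strokes, but on the stroke starting from the -164° stop they showed more drag than I expected. I relied on the roll stops instead.
  - The first turn, near joint 4's limit, loaded the wrist to about 70 N, so I let go and gripped again.

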